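# Change the grinding-ball stand over to the empty tray

## Task

The left tray has its charge of grinding balls: change the stand over and charge the right-hand tray. Push the empty tray along the worktop until it is home against the stand's base plate, squarely under the right chute, and rock the seesaw gate right over to the right by pressing its raised pad; then press the release key and keep it down until all three waiting balls have run into the right tray, and let it spring back up. Do it all with fingertip pushes: do not lift or tip the trays, do not touch the balls, and leave the left tray with its balls, the tally counter, the vial and the dish where they are.

Things in the scene. Friction and masses are not known exactly. Their poses are not given: they have to be found in the camera images.
- stand: Grinding-ball changeover stand, fixed, up to 120 mm tall. Origin: on the worktop midway between the two chutes, under the gate; x up the ball rail, away from the robot; y to the left chute; z up. Grey base plate x -75 to +170 mm, y -75 to +75 mm, top 10 mm up. Gate pivot along x, 70 mm up. Clear front plate at x = -30 mm, 98 mm high. Rods of the rail at y = 0, x 33 to 163 mm, falling 8 degrees.
- right_lip (a point): Middle of the right chute's lower lip, 37 mm above the worktop, where balls drop out to the right; 94 mm right of the stand's origin. The chute is 62 mm wide inside; its side walls end about 62 mm above the worktop.
- left_lip (a point): The same at the left chute.
- gate (a joint): Seesaw gate, rad: -0.30 leans fully to the left chute (as at the start, right pad up), +0.30 leans fully to the right chute (right pad down). A tumbler weight over the pivot makes it fall to either side once past the middle; it takes less than 1 N on a pad to rock it.
- gate_right_pad (a point): Middle of the top of the gate's right thumb pad: black, ribbed, 26 x 30 mm, on the end of the rocker bar in front of the clear plate, 56 mm to the robot's side of the stand's origin and 62 mm right of the pivot. It sinks 37 mm from one end of its swing to the other, to about 57 mm above the worktop. The tumbler weight between the two pads stands up to 120 mm above the worktop.
- gate_left_pad (a point): The same for the left thumb pad.
- release_key (a joint): Release key, m: 0 up (stop pin stands between the rods and holds the balls), 0.013 fully down (pin clear). Springs back up; 1.5 N to start, 5 N fully down. Balls pass when it is pressed more than 0.011, and all three need about 2 s.
- release_key_top (a point): Middle of the top of the release key: round black cap, 28 mm across, 120 mm above the worktop when up, on a grey block left of the rail, 60 mm beyond and 52 mm left of the stand's origin; it moves straight down.
- tray_right: Empty grey sample tray, loose, about 0.12 kg, 110 x 150 x 26 mm outside, walls and floor 2 mm thick. Origin: centre of its underside; its x axis is the 110 mm way (it points roughly along the stand's y), its y axis the 150 mm way. When it is home, its long side touches the base plate's right edge and its origin lies about 130 mm right of the stand's origin (y = -130 mm in the stand's frame).
- tray_left: Same tray at the left chute, already home, holding three balls. Origin and axes as for the right tray.
- ball_1_center (a point): Centre of a waiting steel grinding ball, 20 mm across, 33 g, in the queue on the rail behind the stop pin (first in the queue).
- ball_2_center (a point): Centre of a waiting steel grinding ball, 20 mm across, 33 g, in the queue on the rail behind the stop pin (second in the queue).
- ball_3_center (a point): Centre of a waiting steel grinding ball, 20 mm across, 33 g, in the queue on the rail behind the stop pin (third in the queue).
- done_1_center (a point): Centre of a steel grinding ball, 20 mm across, lying in the left tray.
- done_2_center (a point): Centre of a steel grinding ball, 20 mm across, lying in the left tray.
- done_3_center (a point): Centre of a steel grinding ball, 20 mm across, lying in the left tray.
- tally: Bystander: tally counter, 80 x 52 x 20 mm, in front of the stand. Origin: centre of its underside.
- vial_0: Bystander: capped sample vial, 33 mm across, 78 mm tall, beyond the right tray. Origin: centre of its underside.
- moisture_dish_0: Bystander: lidded aluminium dish, 61 mm across, 26 mm tall, on the robot's side of the right tray. Origin: centre of its underside.

How it is judged:
By the outcome, as a careful person would: the job done as asked, in the order asked, and still so for the second after the job is handed in, with the robot touching nothing.
It also fails if it takes over 48 s, if anything falls off the work surface, if the arm or the gripper's body presses on something with over 40 N, if the wrist force passes 120 N, or if a joint passes its speed limit or range.

## Robot

A 7-joint arm with a two-finger parallel gripper is mounted at the origin on a cart in front of the work surface, level with it; the furniture and walls round the work are solid. World frame = base frame: x ahead of the robot, y to its left, z up, the work surface at z = 0. Lengths are in m, angles in rad, forces in N, time in s.
With the tool pointing down it reaches from about 0.425 to 0.825 m from the base axis. Payload 3.6 kg.
Tool frame: the origin (TCP) lies where the fingers leave the gripper's body, on its centre line; the fingertips stand 73 mm ahead of it and the grasp point (between the pads) lies 54 mm ahead of it; x points along the fingers, y is the direction in which the jaws open and shut, and the axes are right-handed (so a half turn about x gives the same grasp; the last joint's range is limited). The gripper opens to 85 mm and grips with 20 to 120 N. Pads are 22 mm wide; open, the fingers measure 114 mm over their backs; the gripper's body (76 mm by 85 mm) begins 54 mm behind the grasp point. The pads swing forward as they close: fully open they stand 13 mm farther back than shut.
Start: joints at [1.212, 0.615, -0.013, 1.423, 0.008, 1.103, -0.04], TCP at [0.212, -0.615, 0.304] pointing down, gripper open.
Joint ranges: [-3.12, 3.12], [-0.3, 2.06], [-1.34, 1.32], [0.26, 2.42], [-1.36, 4.5], [0.01, 1.98], [-2.84, 2.84]. Speed limits (rad/s): [2.79, 2.79, 3.14, 3.14, 3.14, 3.14, 3.14].

## Interface

Orientations are given as a unit quaternion [x, y, z, w].
In Python, from station import arm, snapshot, camera_info, ticket gives the robot as it stands. Calls block until the motion is done:
- arm.movep(position, orientation): joint-space move of the TCP to a pose.
- arm.line_to(position, velocity=0.15, ori=None): straight line of the TCP; ori=None keeps the orientation; velocity is the mean speed in m/s.
- arm.move_j(angles): joint-space move.
- arm.move_gripper(opening, effort=None): opening from 0.0 (shut) to 1.0 (fully open); effort is the grip in N (None keeps the last); returns when the fingers have stopped.
- arm.pause(seconds).
- arm.ik(position, orientation): joint angles nearest the present ones, or None.
- snapshot(name): name is "scene" or "side" or "wrist"; returns the picture (400x640x3 uint8, blue, green, red); there is no depth.
- camera_info(name): a dict with "fx", "fy", "cx", "cy" (pixels), "R" (3x3) and "t" (3): a world point X has camera coordinates R X + t; the wrist camera has in their place "T_tool_cam" (4x4, takes a point from camera to tool coordinates, whose origin is the TCP and whose axes are the tool frame's). Camera axes: x right, y down, z forward; pixel columns grow to the right and rows downward; lengths in m; the calibration is good to about 2 mm. A picture is of the moment at which its call begins: read the wrist's pose just before it. camera_info takes no time and is no camera call.
A pose or a line that the arm cannot do raises arm.MotionError and nothing moves.
- ticket.finish_job(): hands the job in, once; it reports no verdict.
Readings, each from a call of its own:
- arm.read_time(): time.
- arm.read_joint_positions(): joint angles.
- arm.read_dq(): joint speeds.
- arm.read_effort(): joint torques, N m.
- arm.read_tool_pos(): TCP position.
- arm.read_eef_rot(): TCP orientation.
- arm.read_ft_force(): force on the tool from outside, world axes, zero at the start.
- arm.read_wrist_torque(): the same for the moment, N m.
- arm.read_opening(): opening from 0.0 (shut) to 1.0 (fully open).
Only numpy, scipy, OpenCV 4.12 (cv2) and the standard library are available. Lean on these libraries where they do the work, as an engineer would, in place of code of your own. Each camera call takes 0.05 s, during which the arm holds its last target. There are 200 camera calls.

## Working session

There is one attempt and no reset: what is moved stays moved. The work goes in short steps, each a Python script; the robot and the scene stay as the last script left them, time stands still between calls to the robot, and variables do not carry over. Pictures are saved under pics/ and viewed, about 8 in all and at most 12, crops included, and the job is handed in when it is done.

```bash
mkdir -p pics; python3 - <<'E'
from station import arm, snapshot, camera_info
import cv2
for n in ("scene","side"):
    cv2.imwrite(f"pics/{n}0.png",snapshot(n)); c=camera_info(n); print(n,c)
print(camera_info("wrist")); print(arm.read_time(),arm.read_tool_pos(),arm.read_eef_rot(),arm.read_opening())
E
```

```text
scene {'fx': 416.7087839649621, 'fy': 416.7087839649621, 'cx': 314.29343040365313, 'cy': 192.89055399998912, 'R': array([[-0.77331487, -0.63380383, -0.0166378 ],
       [-0.43057991,  0.54425812, -0.71998891],
       [ 0.46538699, -0.54961423, -0.6937861 ]]), 't': array([0.48629066, 0.27547462, 0.66349803])}
side {'fx': 469.44410702134536, 'fy': 469.44410702134536, 'cx': 318.20242119195177, 'cy': 200.7777759721121, 'R': array([[-0.99216528, -0.12349964,  0.01886529],
       [-0.08587256,  0.56447003, -0.82097472],
       [ 0.09074119, -0.81616262, -0.5706528 ]]), 't': array([0.56990596, 0.11906486, 1.05244022])}
{'fx': 309.53818352485695, 'fy': 309.53818352485695, 'cx': 322.2303932866893, 'cy': 197.90214748116458, 'T_tool_cam': array([[-1.96392157e-04, -2.96576591e-01,  9.55009051e-01,
        -6.84054851e-02],
       [ 9.99999958e-01, -2.60305553e-04,  1.24806792e-04,
        -3.41271512e-04],
       [ 2.11579386e-04,  9.55009035e-01,  2.96576630e-01,
        -7.64688466e-02],
       [ 0.00000000e+00,  0.00000000e+00,  0.00000000e+00,
         1.00000000e+00]])}
0.1 [ 0.2115821  -0.6140527   0.30284019] [-0.69724682 -0.11761136  0.69753998 -0.11598457] 1.0002036374741081
```

View pics/scene0.png

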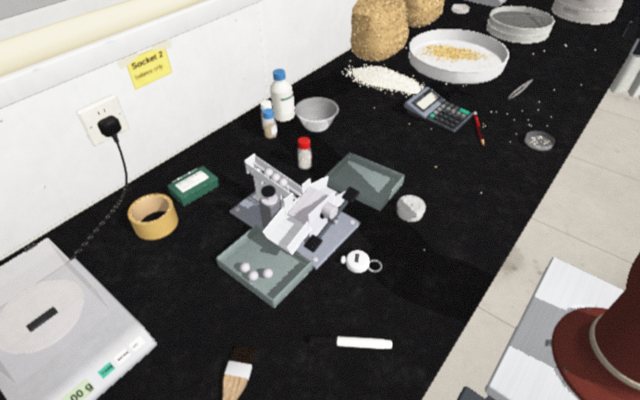

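View pics/side0.png

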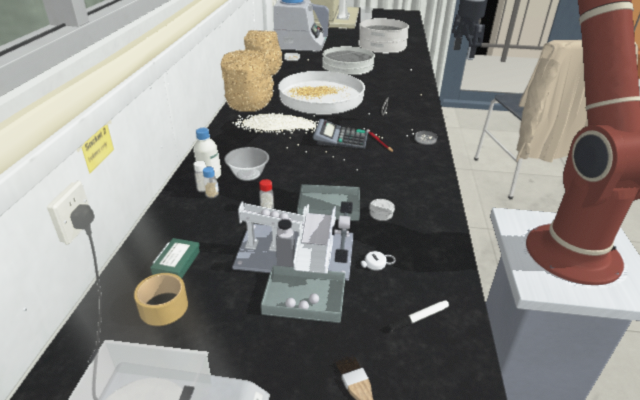

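The scene view shows the stand around (300,215), the left tray with balls at (265,265), the right tray at (365,180), the vial at (304,153), the dish at (411,208) and the tally at (360,262). I'll enlarge both views to measure them.

```bash
python3 - <<'E'
import cv2
a=cv2.imread("pics/scene0.png")[140:310,210:435]; cv2.imwrite("pics/s1.png",cv2.resize(a,None,fx=3.5,fy=3.5,interpolation=cv2.INTER_CUBIC))
a=cv2.imread("pics/side0.png")[175:325,225:405]; cv2.imwrite("pics/s2.png",cv2.resize(a,None,fx=4,fy=4,interpolation=cv2.INTER_CUBIC))
E
```

```text
(no output)
```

View pics/s1.png

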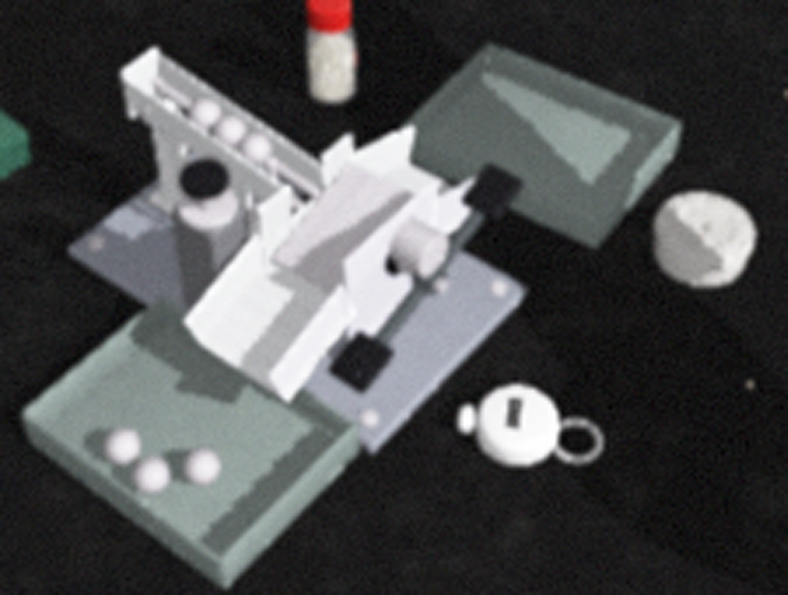

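View pics/s2.png

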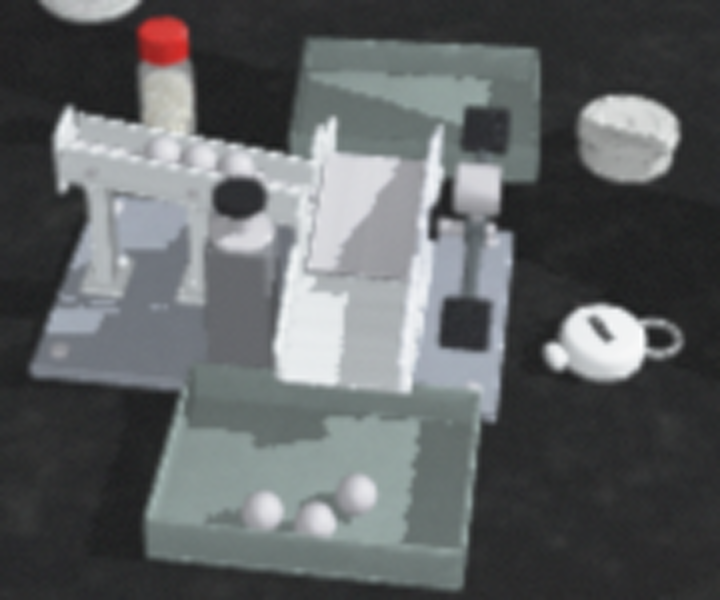

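```bash
cat > vis.py <<'E'
import numpy as np
from scipy.optimize import least_squares
from station import camera_info
C={n:camera_info(n) for n in("scene","side")}
S={"scene":(210,140,3.5),"side":(225,175,4.)}
def proj(n,X):
    c=C[n];p=c["R"]@X+c["t"];return np.array([c["fx"]*p[0]/p[2]+c["cx"],c["fy"]*p[1]/p[2]+c["cy"]])
def pt(q,P):
    c,s=np.cos(q[2]),np.sin(q[2]);return np.array([q[0]+c*P[0]-s*P[1],q[1]+s*P[0]+c*P[1],P[2]])
def fit(obs,q0):
    px=lambda n,u:np.array([S[n][0]+u[0]/S[n][2],S[n][1]+u[1]/S[n][2]])
    f=lambda q:np.concatenate([proj(n,pt(q,np.array(P)/1e3))-px(n,u) for n,P,u in obs])
    r=least_squares(f,q0,loss="soft_l1");return r.x,f(r.x).reshape(-1,2).round(1)
E
python3 - <<'E'
from vis import *
a="scene";b="side"
st=[(a,(-75,-75,10),(525,290)),(a,(-75,75,10),(372,450)),(a,(170,75,10),(70,250)),(a,(60,52,120),(206,181)),(a,(-56,62,57),(361,361)),(a,(-56,-62,94),(495,190)),
(b,(-75,75,10),(492,418)),(b,(170,75,10),(33,375)),(b,(-75,-75,10),(513,233)),(b,(60,52,120),(240,198)),(b,(-56,62,57),(466,324)),(b,(-56,-62,94),(487,128))]
q,r=fit(st,[.5,-.1,0]);print("stand",q,r.tolist())
# tray in stand-like axes: x away 150mm, y 110
tr=[(a,(75,-55,26),(490,45)),(a,(-75,-55,26),(682,123)),(a,(-75,55,0),(598,247)),(a,(-75,-55,0),(675,160)),
(b,(75,-55,26),(305,38)),(b,(-75,-55,26),(540,46)),(b,(-75,55,0),(540,183))]
t,r=fit(tr,[.5,-.3,0]);print("tray",t,r.tolist())
tl=[(a,(-75,55,0),(225,588)),(a,(75,55,26),(25,412)),(b,(-75,55,0),(463,590)),(b,(75,55,0),(147,557)),(b,(-75,55,26),(465,553)),(b,(75,55,26),(147,517))]
u,r=fit(tl,[.5,.1,0]);print("trayL",u,r.tolist())
def rel(p):
    d=p[:2]-q[:2];c,s=np.cos(q[2]),np.sin(q[2]);return (np.array([c*d[0]+s*d[1],-s*d[0]+c*d[1]])*1e3).round(1),np.degrees(p[2]-q[2])
print(rel(t),rel(u))
for nm,o in {"vial":[(a,(0,0,78),(330,10)),(b,(0,0,78),(165,32)),(b,(0,0,0),(166,135))],"dish":[(a,(0,0,13),(704,240)),(b,(0,0,13),(628,138))],"tally":[(a,(0,0,15),(518,420)),(b,(0,0,15),(603,338))]}.items():
    p,r=fit(o,[.5,-.2,0]);print(nm,p[:2],rel(p)[0],r.tolist())
E
```

```text
stand [0.56592275 0.08744577 0.00833497] [[1.0, -0.1], [0.3, 0.4], [-1.2, 0.2], [-0.8, -1.0], [-0.5, 1.2], [0.5, -0.6], [1.4, -0.4], [-1.1, -0.8], [0.1, 0.2], [-0.1, -0.5], [0.1, 0.7], [-0.1, -0.7]]
tray [ 0.5591112  -0.09996627  0.06955486] [[-0.1, -0.3], [0.5, 0.2], [0.2, 1.1], [1.0, -2.1], [0.0, 0.3], [-0.8, 0.9], [-0.8, 0.4]]
trayL [ 0.57373548  0.21410707 -0.00100679] [[1.0, 0.4], [0.0, -0.3], [-0.2, 0.3], [0.1, -0.2], [-0.1, 0.0], [-0.6, 0.3]]
(array([  -8.4, -187.3]), np.float64(3.5076412183759786)) (array([  8.9, 126.6]), np.float64(-0.5352431923126701))
vial [ 0.71009185 -0.06407058] [ 142.9 -152.7] [[-0.0, -1.8], [-0.3, 0.2], [0.8, 0.8]]
dish [ 0.42829797 -0.08759223] [-139.1 -173.9] [[0.3, 0.0], [-0.4, 0.3]]
tally [0.43859613 0.09894836] [-127.2   12.6] [[-0.0, 0.2], [-0.1, -0.2]]
```

Stand fit residuals are about 1 px. The tray needs about +57 mm along y and possibly about +8 mm along x. I'll go to the pre-push hover with the jaw axis along stand x and take one wrist picture there.

```bash
cat > mv.py <<'E'
import numpy as np
from scipy.spatial.transform import Rotation as Ro
from station import arm, snapshot, camera_info
YAW=0.0083; O=np.array([.5659,.0874])
def W(x,y,z): # stand mm -> world m (z m)
    c,s=np.cos(YAW),np.sin(YAW);return [O[0]+(c*x-s*y)/1e3,O[1]+(s*x+c*y)/1e3,z]
def ori(sgn=-1):  # tool x down, tool y = sgn*stand x
    y=sgn*np.array([np.cos(YAW),np.sin(YAW),0]);x=np.array([0,0,-1.]);return Ro.from_matrix(np.c_[x,y,np.cross(x,y)]).as_quat()
E
python3 - <<'E'
from mv import *
import cv2
for s in(-1,1): print(s,[arm.ik(W(*p),ori(s)) for p in((0,-285,.25),(0,-195,.072),(-56,-62,.16),(60,52,.2))])
arm.movep(W(0,-290,.25),ori(-1)); print(arm.read_time())
p,R=arm.read_tool_pos(),arm.read_eef_rot()
im=snapshot("wrist");cv2.imwrite("pics/w1.png",im);print(list(p),list(R))
E
```

```text
-1 [array([ 0.03041245,  0.62735531,  0.44370276,  1.64818313, -0.31775456,
        0.93829164, -2.54350357]), array([-0.09278896,  0.85395327,  0.39676483,  1.83957419, -0.57578708,
        0.56455832, -2.45582159]), array([-0.35550478,  0.63664333,  0.4016742 ,  1.98464035, -0.4230895 ,
        0.60175658, -2.80424223]), array([ 0.30973598,  0.9806773 , -1.15173418,  1.54943278,  0.93210174,
        1.23859808,  2.15003413])]
1 [array([ 0.52667673,  0.61818386, -0.37472109,  1.63110537,  0.26522737,
        0.94285752,  0.06656473]), array([ 0.33216766,  0.83344597, -0.29502333,  1.8254871 ,  0.42768644,
        0.54560592, -0.23262077]), array([ 0.13568385,  0.62579022, -0.34183259,  1.96926798,  0.35302967,
        0.60395463, -0.43124079]), array([-0.00526032,  0.74232135, -0.43697513,  1.56017886,  0.36737907,
        0.92150487, -0.55707965])]
2.2333
[np.float64(0.567949936044057), np.float64(-0.20365310155310243), np.float64(0.2501243696239162)] [np.float64(0.501926195998021), np.float64(-0.4984292682433012), np.float64(-0.5015623373358135), np.float64(-0.4980698546345069)]
```

View pics/w1.png

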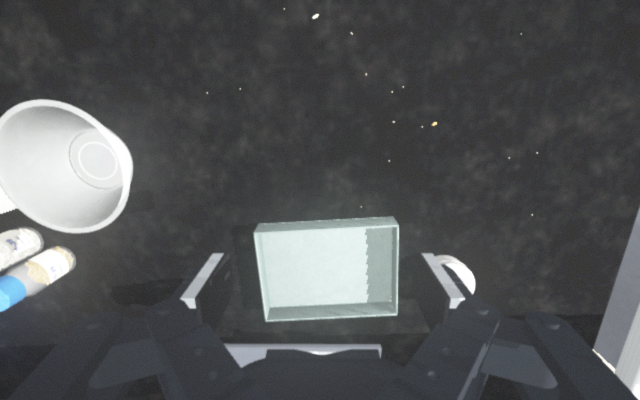

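The wrist view shows the tray's rim corners at about (254,228), (398,217), (398,315) and (266,321). The base plate is mostly hidden by the gripper. Next I'll back-project the corners, holding the result against the 110 x 150 mm size.

```bash
python3 - <<'E'
from mv import *
c=camera_info("wrist");T=c["T_tool_cam"]
p=np.array([.56795,-.20365,.25012]);R=Ro.from_quat([.50193,-.49843,-.50156,-.49807]).as_matrix()
def bp(u,v,z):
    d=R@T[:3,:3]@np.array([(u-c["cx"])/c["fx"],(v-c["cy"])/c["fy"],1]);o=p+R@T[:3,3];X=o+d*(z-o[2])/d[2]
    e=X[:2]-O;k,s=np.cos(YAW),np.sin(YAW);return np.array([k*e[0]+s*e[1],-s*e[0]+k*e[1]])*1e3
P=[bp(*u,.026) for u in((254,228),(398,217),(398,315),(266,321))]
print(np.round(P,1),np.mean(P,0));print([np.linalg.norm(P[i]-P[i-1]).round(1) for i in range(4)])
print(bp(225,345,.01),bp(381,345,.01))
E
```

```text
[[  70.  -243.5]
 [ -76.1 -255.3]
 [ -84.4 -138.1]
 [  64.  -130.2]] [  -6.66135232 -191.78835328]
[np.float64(113.5), np.float64(146.6), np.float64(117.6), np.float64(148.6)]
[119.60423381 -82.28868056] [-71.34924308 -82.0587454 ]
```

The wrist estimate agrees with the other cameras: tray at about (-7,-189) mm, yawed about 4°. Now the two-finger squaring push, guarded by the wrist force.

```bash
python3 - <<'E'
from mv import *
import cv2
q=ori(-1)
arm.line_to(W(-6,-290,.068),.25,ori=q)
f0=np.array(arm.read_ft_force());print(f0.round(2),arm.read_time())
arm.line_to(W(-6,-215,.068),.08)
y=-215
while y<-185:
    y+=2; arm.line_to(W(-6,y,.068),.05); f=np.array(arm.read_ft_force())-f0; print(y,f.round(2))
    if abs(f[1])>4: break
print(arm.read_time(),arm.read_tool_pos())
arm.line_to(W(-6,y-12,.068),.1)
arm.line_to(W(-6,-260,.22),.3)
p,R=arm.read_tool_pos(),arm.read_eef_rot()
im=snapshot("wrist");s=snapshot("scene");print(list(p),list(R),arm.read_time())
cv2.imwrite("pics/w2.png",np.vstack([im[150:],cv2.resize(s[150:250,240:440],(640,320))]))
E
```

```text
[ 0.54 -0.85 -0.25] 3.1583
-213 [-0.46  1.69  0.62]
-211 [-0.7   0.72 -0.17]
-209 [-0.35  1.42  0.27]
-207 [-0.91 -0.38  0.24]
-205 [-0.96  0.58 -0.26]
-203 [-0.81  0.48 -0.01]
-201 [-0.75  0.64  0.16]
-199 [ 0.15  2.12 -0.07]
-197 [-1.23 -2.8   0.75]
-195 [-1.43 -4.45 -0.05]
6.7417 [ 0.56109738 -0.1105671   0.06826883]
[np.float64(0.561826089389987), np.float64(-0.1709781288009821), np.float64(0.21961238657205484)] [np.float64(-0.5017371326085432), np.float64(0.49717629508249), np.float64(0.5032037951672148), np.float64(0.49785692914643426)] 7.7917
```

View pics/w2.png

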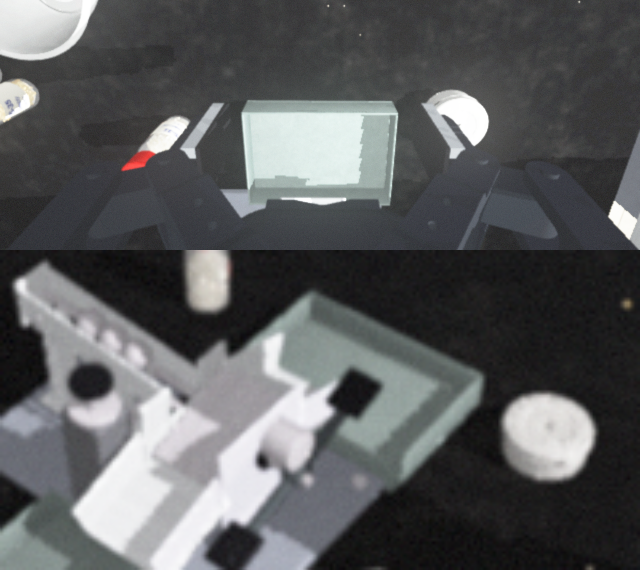

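The tray has seated: the force rose at y = -196, right where home was predicted, and the tray edge now looks parallel to the plate. Next is the x offset, from the wrist rim corners (244,252) and (397,251) and from the scene crop.

```bash
python3 - <<'E'
from mv import *
from vis import *
c=camera_info("wrist");T=c["T_tool_cam"]
p=np.array([.56183,-.17098,.21961]);R=Ro.from_quat([-.50174,.49718,.50320,.49786]).as_matrix()
def bp(u,v,z):
    d=R@T[:3,:3]@np.array([(u-c["cx"])/c["fx"],(v-c["cy"])/c["fy"],1]);o=p+R@T[:3,3];X=o+d*(z-o[2])/d[2]
    e=X[:2]-O;k,s=np.cos(YAW),np.sin(YAW);return (np.array([k*e[0]+s*e[1],-s*e[0]+k*e[1]])*1e3).round(1)
print([bp(*u,.026) for u in((244,252),(397,251))],"plate far-right corner?",[bp(u,v,.01) for u,v in ((396,354),(218,341))])
k=lambda u,v:(240+u/3.2,150+(v-250)/3.2)
S["scene"]=(240,150,3.2)
ob=lambda P,u:("scene",P,(u[0],u[1]-250))
t,r=fit([ob((75,-55,26),(312,290)),ob((-75,-55,26),(484,376)),ob((-75,55,0),(395,494)),ob((-75,-55,0),(480,412))],[.56,-.04,0]);print(t,r.tolist())
e=t[:2]-O;print((np.array([e[0]+YAW*e[1],e[1]-YAW*e[0]])*1e3).round(1),np.degrees(t[2]-YAW))
E
```

```text
[array([  67.5, -198.5]), array([ -75.9, -199.7])] plate far-right corner? [array([-88.4, -64.1]), array([108.6, -81.7])]
[ 0.56230326 -0.04418167  0.00515107] [[-0.0, 0.5], [0.3, 0.2], [-0.6, 0.3], [0.3, -2.7]]
[  -4.7 -131.6] -0.18042022983286665
```

The tray is at about (-5,-131.6) mm with yaw -0.2°, so it is home and square. A 5 mm offset is small against the 62 mm chute in a 150 mm tray, so I'll leave it. Next I'll rock the gate with shut fingers.

```bash
python3 - <<'E'
from mv import *
import cv2
q=ori(1)
arm.line_to(W(-30,-200,.26),.3)
arm.move_gripper(0.0)
arm.movep(W(-58,-64,.20),q); print(arm.read_time(),arm.read_tool_pos())
f0=np.array(arm.read_ft_force())
for z in (.165,.155,.15,.145,.14,.136,.133,.131,.129):
    arm.line_to(W(-58,-64,z),.08); f=np.array(arm.read_ft_force())-f0; print(z,f.round(2))
    if f[2]>5: break
arm.line_to(W(-58,-64,.21),.2); print(arm.read_time())
s=snapshot("scene")[140:290,220:440];d=snapshot("side")[175:300,225:405]
cv2.imwrite("pics/g1.png",np.hstack([cv2.resize(s,(400,273)),cv2.resize(d,(393,273))]))
E
```

```text
10.9 [0.50853907 0.02260016 0.20000183]
0.165 [ 0.1   0.63 -1.04]
0.155 [-0.16 -0.38 -0.13]
0.15 [0.36 0.13 0.73]
0.145 [-0.12  0.66  1.14]
0.14 [ 0.89  0.19 -0.24]
0.136 [0.72 0.37 0.2 ]
0.133 [-0.35 -0.03 -0.46]
0.131 [-1.32 -0.46  6.87]
13.8083
```

View pics/g1.png

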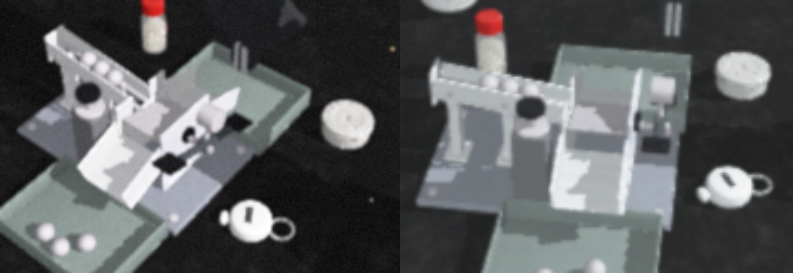

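The gate has gone over: the right pad is low at (237,122), the left pad is up, and the tumbler leans right. The end stop was felt at a tip height of about 58 mm. Now the release key.

```bash
python3 - <<'E'
from mv import *
import cv2
q=ori(1)
arm.line_to(W(-20,-20,.23),.3)
arm.movep(W(60,52,.22),q)
arm.line_to(W(60,52,.198),.15)
f0=np.array(arm.read_ft_force()); t0=arm.read_time(); print(t0)
for z in (.190,.186,.183,.1815,.1805,.1795,.1785,.1775,.1765,.1755):
    arm.line_to(W(60,52,z),.06); f=np.array(arm.read_ft_force())-f0; print(z,f.round(2))
    if f[2]>9: break
t=arm.read_time()
arm.pause(3.0)
s=snapshot("scene")[140:290,220:440];d=snapshot("side")[175:300,225:405]
cv2.imwrite("pics/k1.png",np.hstack([cv2.resize(s,(400,273)),cv2.resize(d,(393,273))]))
print(t,arm.read_time(),arm.read_tool_pos(),(np.array(arm.read_ft_force())-f0).round(2))
E
```

```text
15.075
0.19 [-1.26 -1.09  0.73]
0.186 [ 0.2  -0.19  3.03]
0.183 [ 0.96 -1.4   4.74]
0.1815 [ 1.03 -1.61  3.68]
0.1805 [ 1.85 -2.67  3.08]
0.1795 [ 1.57 -3.3   4.62]
0.1785 [ 0.98 -2.54  8.43]
0.1775 [-0.19 -4.23 12.65]
17.1083 20.2083 [0.62593088 0.13978784 0.17945704] [ 0.15 -3.41 11.43]
```

View pics/k1.png

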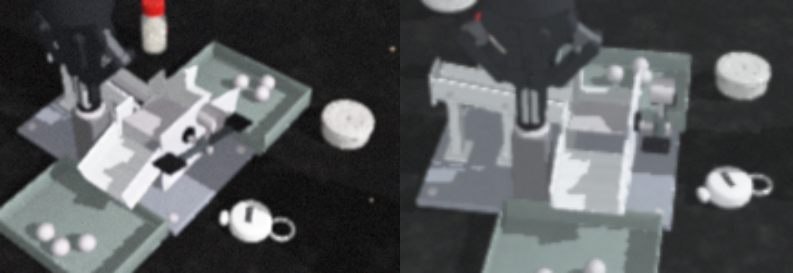

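All three balls lie in the right tray, at (242,80), (263,92) and (267,82) in the picture. I'll release the key, back off and check.

```bash
python3 - <<'E'
from mv import *
import cv2
arm.line_to(W(60,52,.21),.1)
arm.line_to(W(60,52,.30),.2)
arm.movep(W(0,-290,.30),ori(1)); arm.pause(.5)
s=snapshot("scene")[140:310,210:435];print(arm.read_time(),np.round(arm.read_ft_force(),2))
cv2.imwrite("pics/e1.png",cv2.resize(s,None,fx=3.5,fy=3.5,interpolation=cv2.INTER_CUBIC))
E
```

```text
23.1417 [ 0.43 -0.43 -0.13]
```

View pics/e1.png

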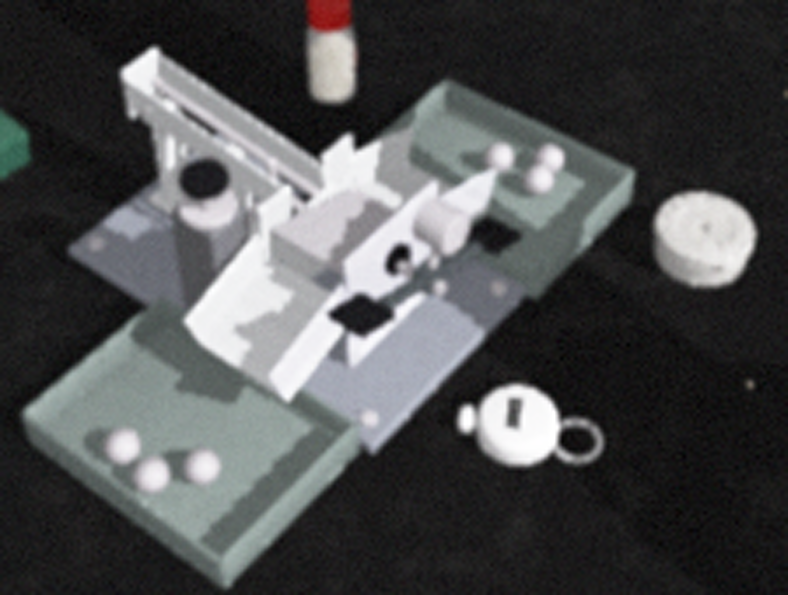

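The rail is empty and three balls are in each tray. The key is up at (206,181), the gate leans right, and the vial, dish and tally have not moved in the picture.

```bash
python3 -c "
from station import ticket; print(ticket.finish_job())"
```

```text
the job is handed in; nothing more can be done
None
```

The changeover is done and handed in, at about 23 s on the robot's clock (limit 48 s).

- **Tray:** I pushed the empty tray with both open fingers until the wrist force rose against the base plate, at the predicted home position. It measured about 131.6 mm right of the stand's origin and 0.2° off square. It sits about 5 mm towards the robot from the chute's centre line. I left that uncorrected because it is small for a 150 mm tray under a 62 mm chute.
- **Gate:** I pressed the raised right pad to its stop (about 7 N), and the picture showed the gate leaning fully right.
- **Key:** I pressed the release key fully down (about 12 N) and held it a little over 3 s. All three balls were in the right tray before I let it go.

The last picture shows the key back up, the rail empty, three balls in each tray, and the left tray, tally counter, vial and dish unmoved. The arm was clear of everything. No check failed.

The camera measurements of the trays disagreed by a few millimetres; for example, the left tray read 9 mm off the stand's centre line. The 5 mm offset is therefore only good to a few millimetres.

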